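Run the extractor's filter shaker from the bench switch boxes

ROBOT

A 7-joint arm with a two-finger parallel gripper is mounted at the origin on a cart in front of the work surface, level with it; the furniture and walls round the work are solid. World frame = base frame: x ahead of the robot, y to its left, z up, the work surface at z = 0. Lengths are in m, angles in rad, forces in N, time in s.
With the tool pointing down it reaches from about 0.4 to 0.875 m from the base axis. Payload 19.3 kg.
Tool frame: the origin (TCP) lies midway between the tips of the shut fingers; the grasp point (between the pads) lies bot.tcp_to_grasp behind it (bot.tcp_to_grasp is the distance from the TCP to the grasp point, in m); z points along the fingers, y is the line along which they close (so a half turn about z gives the same grasp; the last joint's range is limited). The gripper opens to 85 mm and grips with 20 to 120 N. Pads are 22 mm wide; open, the fingers measure 114 mm over their backs; the gripper's body (76 mm by 85 mm) begins 54 mm behind the grasp point. The pads swing forward as they close: fully open they stand 13 mm farther back than shut.
Start: joints at [1.137, 0.521, -0.036, 1.599, 0.021, 1.021, -0.113], TCP at [0.222, -0.584, 0.231] pointing down, gripper open.
Joint ranges: [-2.91, 2.91], [-0.3, 2.13], [-1.5, 1.42], [0.17, 2.43], [-1.26, 4.41], [0.16, 1.93], [-2.52, 2.52]. Speed limits (rad/s): [1.89, 1.89, 2.39, 2.39, 3.01, 3.01, 3.01].

INTERFACE

Orientations are given as [roll, pitch, yaw] about the fixed x, y, z axes, in that order (R = Rz(yaw) Ry(pitch) Rx(roll)).
In Python, from workcell import observe, imaging, bot gives the robot as it stands.
- The arm moves only by the tool send_rows, never from a script. Its argument "plan" is text: rows parted by semicolons, each of 7 numbers parted by spaces: the shift along the tool's x, y, z in m, then the turn, a rotation vector about the tool's x, y, z in degrees, then the finger opening in m, from 0 to 0.0854. In form: dx dy dz rx ry rz claw; .... A call has 1 to 10 rows; each row is the pose to reach, as a shift and turn from the pose commanded when the call began, along the tool's axes at that moment; what a row does not reach only later rows make up. A row lasts 1/12 s, in which the tool goes at most 41.7 mm and 7.16 degrees, less where a joint would pass 70% of its speed; a pose out of reach is approached as far as the arm can. A call with a gripper value outside its range is refused whole. The fingers move at their own pace and stop on an object; "grip_force" is the grip in N (left out, the last holds). Time passes only in rows, so rows that repeat a pose let the fingers close. It gives the time, the measured TCP pose, the force, the opening and the grip force at its end, in the units of the state.
- observe(): the state, without advancing time (a new reading comes with each control period).
- imaging.grab_frame(name): name is "scene" or "top" or "wrist"; returns a dict with "color" (384x512x3 uint8, red, green, blue), "fx", "fy", "cx", "cy" (pixels), "eye" and "orientation" of the camera in the world; the wrist camera has in their place "tool_from_camera" (4x4, takes a point from camera to tool coordinates, whose origin is the TCP and whose axes are the flange's). Camera axes: x right, y down, z forward; pixel columns grow to the right and rows downward; lengths in m; the calibration is good to about 2 mm. A picture is of the moment at which its call begins: read the wrist's pose just before it. There is no depth.
- bot.job_done(): hands the job in; it is judged then, once.
The state is a dict: "clock": time; "qpos": joint angles; "qd": joint speeds; "joint_efforts": joint torques, N m; "position": TCP position; "tool_rot": TCP orientation; "force": force on the tool from outside, world axes, zero at the start; "moment": the same for the moment, N m; "grip_width": finger opening in m; "finger_force": force on a finger pad.
Only numpy, scipy, OpenCV 4.12 (cv2) and the standard library are available. Lean on these libraries where they do the work, as an engineer would, in place of code of your own. Each camera call takes 0.05 s, during which the arm holds its last target. There are 200 camera calls.

TASK

Run the dust extractor's filter shaker from the cordless switch boxes standing on the bench: press the raised half of the rocker switch fully down, then push the big round button fully in (it stays in), then with the fingers press the long bar key fully down and finish the program while still holding it down. Leave the small square key unpressed; only press with the fingertips, and neither lift nor push aside the boxes or the other things on the bench.

Things in the scene. Friction and masses are not known exactly. Their poses are not given: they have to be found in the camera images.
- rocker_box: blue-grey cast switch box, 90 (its x) x 64 (its y) x 36 mm high, standing loose on the bench on four rubber feet, 0.8 kg; origin at the centre of its underside, z up. It carries the rocker switch, whose long direction is the box's x; at the start the raised half lies on its +x side, the half farther from the robot (the box is turned at most 0.5 rad).
- rocker (a joint): angle of the rocker in rad: about -0.2 at the start (+x half raised), +0.2 when that half has been pressed fully down (it then lies level and the other half stands up). It pivots about the box's y axis, 44 mm above the bench. Stays where it is left; takes about 4 N at the middle of the half.
- rocker_raised (a point): middle of the upper face of the rocker's raised half, 23 mm from the pivot. The rocker is a grey shallow V of two plates, each 36 mm long (x), 34 mm wide and 8 mm thick, with three thin ribs across each end. The point is about 57 mm above the bench at the start (the outer end of that half, 35 mm from the pivot, about 62 mm) and goes down to about 48 mm; it moves with the rocker.
- round_box: blue-grey cast switch box, 90 (its x) x 64 (its y) x 36 mm high, standing loose on the bench on four rubber feet, 0.8 kg; origin at the centre of its underside, z up. It carries the big round button in the middle.
- round_button (a joint): how far the round button is pushed in, in m: 0 to 0.002 at the start, 0.010 fully in. It stays where it is left (no spring); about 5 N moves it.
- round_top (a point): centre of the top of the round button: grey mushroom head, 46 mm across. The top is 62 mm above the bench when fully out, 52 mm when fully in.
- bar_box: blue-grey cast switch box, 90 (its x) x 64 (its y) x 36 mm high, standing loose on the bench on four rubber feet, 0.8 kg; origin at the centre of its underside, z up. It carries the long bar key along the box's x.
- bar_key (a joint): how far the bar key is pressed, in m: 0 up, 0.008 fully down. Sprung: 1.5 N starts it, 5.5 N takes it fully down; comes back up when let go.
- bar_top (a point): centre of the top face of the bar key: flat grey key, 76 (x) x 30 (y) mm. The top is 50 mm above the bench when up, 42 mm when fully down.
- square_box: blue-grey cast switch box, 90 (its x) x 64 (its y) x 36 mm high, standing loose on the bench on four rubber feet, 0.8 kg; origin at the centre of its underside, z up. It carries the small square key in the middle, which is to be left alone.
- square_key (a joint): how far the square key is pressed, in m: 0 up, 0.008 fully down; sprung like the bar key.
- square_top (a point): centre of the top face of the square key: flat grey key, 30 x 30 mm, 50 mm above the bench.
- masking_roll: roll of masking tape lying flat, 96 mm across, 24 mm high, loose on the bench; bystander; origin at the centre of its underside.
- pencil_flat: flat carpenter's pencil, 168x12x10 mm, loose on the bench; bystander; origin at the centre of its underside.
- offcut_6: small wood offcut, 30x60x30 mm, loose on the bench; bystander; origin at the centre of its underside.
- flat_key: small flat steel key, 62x12x6 mm, loose on the bench; bystander; origin at the centre of its underside.
- sanding_block: cork sanding block, 63x113x34 mm, loose on the bench; bystander; origin at the centre of its underside.
- hinge_b: steel butt hinge lying open, 61x63x6 mm, loose on the bench; bystander; origin at the centre of its underside.
There are look-alikes about, which are no part of the job. What is shaped like the round_box but pink is not meant.

How it is judged:
On the way, in this order (a step that is already met when the one before it is completed fails the run):
1. the rocker's raised half is pressed fully down (value of joint rocker above 0.16 rad), for 0.1 s.
2. the round button is pushed fully in (value of joint round_button above 0.008 m), for 0.1 s.
3. the bar key is held fully down by the fingers (value of joint bar_key above 0.0065 m and contact force between the fingers and bar_box above 2 N), for 0.2 s.
At the end, for the whole second after the job is handed in: The rocker is over (above 0.16 rad), the round button in (above 8 of 10 mm), the bar key down (above 6.5 of 8 mm) with the fingers pressing on it with more than 2 N, the square key up; boxes within 25 mm and the bystanders within 30 mm of where they stood (all of step 3 and value of joint rocker above 0.16 rad and value of joint round_button above 0.008 m and value of joint square_key below 0.003 m and distance of each of rocker_box, round_box, bar_box, square_box from where it was at the start of the episode below 0.025 m and distance of each of masking_roll, pencil_flat, offcut_6, flat_key, sanding_block, hinge_b from where it was at the start of the episode below 0.03 m); the arm keeps its last pose, push and grip.
It fails at once if the round button was pushed before the rocker was over (value of joint round_button above 0.005 m and value of joint rocker below 0.12 rad).
It fails at once if the bar key was pressed before the rocker was over and the round button in (value of joint bar_key above 0.004 m and (value of joint rocker below 0.12 rad or value of joint round_button below 0.007 m)).
It fails at once if the square key was pressed (value of joint square_key above 0.004 m).
It fails at once if a switch box was lifted (over 15 mm) or pushed aside (over 30 mm) (height (world z) of any of rocker_box, round_box, bar_box, square_box above 0.015 m or distance of any of rocker_box, round_box, bar_box, square_box from where it was at the start of the episode above 0.03 m).
It fails at once if a bystander was lifted or pushed aside (distance of any of masking_roll, pencil_flat, offcut_6, flat_key, sanding_block, hinge_b from where it was at the start of the episode above 0.03 m).
It also fails if it takes over 48 s, if anything falls off the work surface, if the arm or the gripper's body presses on something with over 40 N, if the wrist force passes 120 N, or if a joint passes its speed limit or range.

## Working session

There is one attempt and no reset: what is moved stays moved. The work goes in short steps, Python scripts to look and compute and a tool call to move; the robot and the scene stay as the last step left them, time stands still between calls to the robot, and variables do not carry over. Pictures are saved under pics/ and viewed, at most 10 in all, crops included, and the job is handed in when it is done.

Besides the shell and the picture viewer there is one more tool, called after ">>>" as name(argument=value, ...) on one line, values as JSON. send_rows: Moves the arm, as the interface text tells. Its arguments: {"type":"object","properties":{"plan":{"type":"string"},"grip_force":{"type":"number"}},"required":["plan"]}

```bash
mkdir -p pics; cat > h.py <<'E'
import numpy as np, cv2
from workcell import observe, imaging, bot
from scipy.spatial.transform import Rotation as R
E
python3 - <<'E'
from h import *
s=observe(); print(s); print(bot.tcp_to_grasp)
for n in ("scene","top"):
    f=imaging.grab_frame(n); cv2.imwrite(f"pics/{n}0.png",cv2.resize(f["color"][:,:,::-1],(800,600),interpolation=cv2.INTER_CUBIC))
    print(n,{k:v for k,v in f.items() if k!="color"})
    np.save(f"{n}.npy",f,allow_pickle=True)
E
```

```text
{'clock': 0.0, 'qpos': array([ 1.13678204,  0.5220495 , -0.03633609,  1.60001372,  0.02116872,
        1.02109792, -0.11280128]), 'qd': array([ 0.00016113, -0.00039161,  0.00066394,  0.0007355 ,  0.000338  ,
        0.00134347,  0.00127551]), 'joint_efforts': array([-1.86278237e-03, -9.27088666e+01,  1.97872773e+00, -3.69932520e+01,
        1.78262562e-02,  8.20602640e-03,  2.88895512e-05]), 'position': array([ 0.22225477, -0.58377519,  0.23070147]), 'tool_rot': array([-3.14040891e+00,  5.40399660e-05,  3.63794344e-01]), 'force': array([-0.45424843,  0.09313154,  0.64013875]), 'moment': array([ 0.01915817,  0.02933121, -0.03793343]), 'finger_force': 0.0, 'grip_width': 0.08579991310953729}
0.0187
scene {'fx': 348.51670377430054, 'fy': 348.51670377430054, 'cx': 263.14169817204237, 'cy': 189.64744697438144, 'eye': array([-0.13841932,  0.61397594,  0.66856167]), 'orientation': array([-2.16019394, -0.01132376, -2.3057075 ])}
top {'fx': 355.7035944276663, 'fy': 355.7035944276663, 'cx': 251.97453642846452, 'cy': 184.76754486161425, 'eye': array([ 0.41274597, -0.03406087,  0.96021167]), 'orientation': array([-3.01855032,  0.01476003, -1.58494393])}
```

View pics/top0.png

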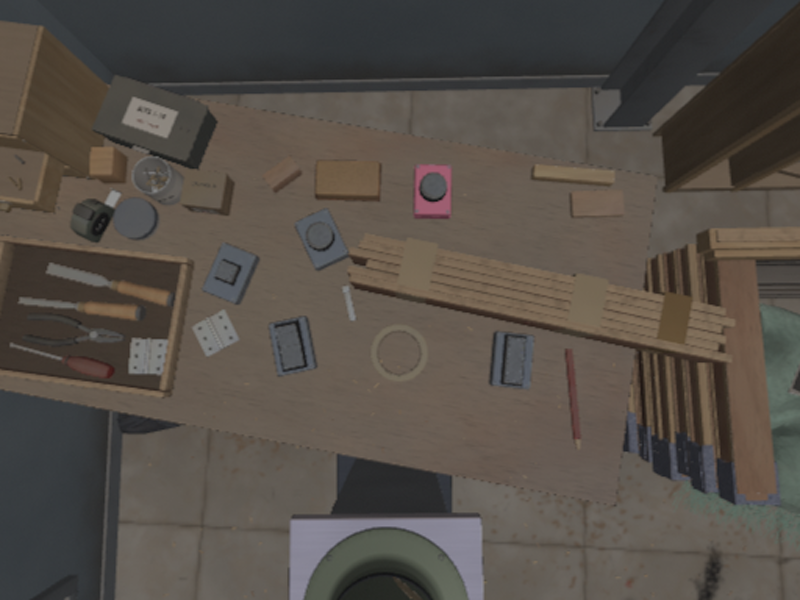

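View pics/scene0.png

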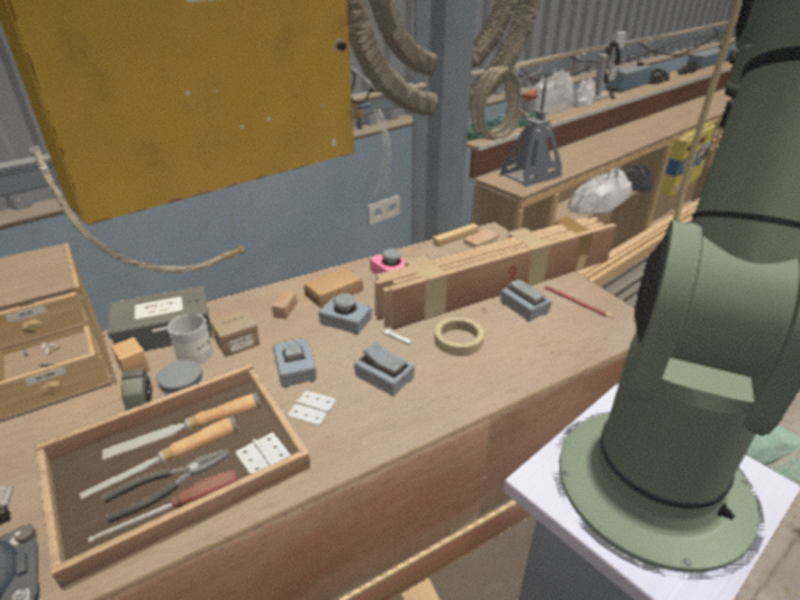

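The top view shows a blue-grey box with a square key at (230,272) and one with a round button at (321,238). The pink look-alike is at (433,190). Two boxes carry long keys, at (292,346) and (512,360), so I'll enlarge those to tell the rocker from the bar.

```bash
python3 - <<'E'
from h import *
t=np.load("top.npy",allow_pickle=True).item()["color"][:,:,::-1]; s=np.load("scene.npy",allow_pickle=True).item()["color"][:,:,::-1]
def c(im,u,v,w=50,h=38): # u,v native centre
    return cv2.resize(im[v-h:v+h,u-w:u+w],(400,300),interpolation=cv2.INTER_CUBIC)
A=np.vstack([np.hstack([c(t,187,221),c(t,328,230)]),np.hstack([c(t,205,153),c(t,147,174)])])
cv2.imwrite("pics/cropA.png",A)
B=np.vstack([np.hstack([c(s,246,235),c(s,336,191)]),np.hstack([c(s,221,200),c(s,188,232)])])
cv2.imwrite("pics/cropB.png",B)
E
```

```text
(no output)
```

View pics/cropA.png

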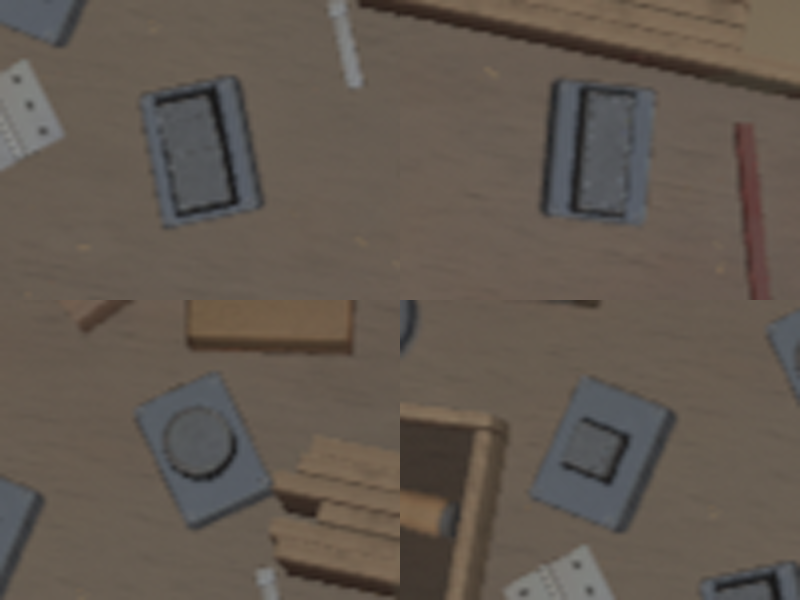

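View pics/cropB.png

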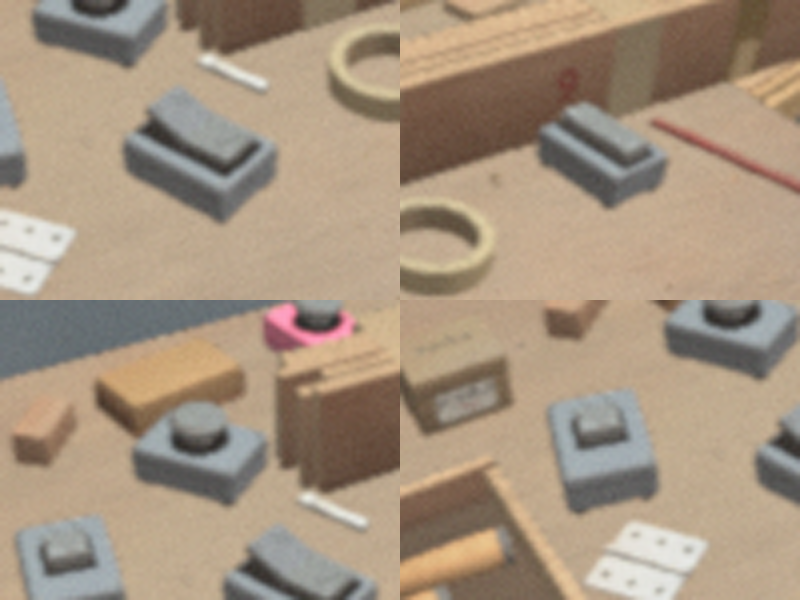

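The crops settle it:
- **Rocker box:** top native (187,221). It has the V-shaped rocker with its far half raised.
- **Bar box:** top native (328,230). It has the flat key.
- **Round box:** blue-grey, at (205,151). The pink one is not meant.

Next I'll turn these into positions and work out how tall the board stack is.

```bash
cat >> h.py <<'E'
T=np.load("top.npy",allow_pickle=True).item(); S=np.load("scene.npy",allow_pickle=True).item()
def ray(f,p,z):
    d=R.from_euler("xyz",f["orientation"]).apply([(p[0]-f["cx"])/f["fx"],(p[1]-f["cy"])/f["fy"],1]); e=f["eye"]
    return e+d*(z-e[2])/d[2]
def proj(f,P):
    c=R.from_euler("xyz",f["orientation"]).inv().apply(np.asarray(P)-f["eye"]); return np.array([f["cx"]+f["fx"]*c[0]/c[2],f["cy"]+f["fy"]*c[1]/c[2]])
E
python3 - <<'E'
from h import *
np.set_printoptions(precision=4,suppress=True)
def box(name,o,cs):
    P=np.array([ray(T,(o[0]+a/4,o[1]+b/4),.036) for a,b in cs])
    print(name,"ctr",P.mean(0),"sides",[round(np.linalg.norm(P[i]-P[i-1]),3) for i in range(4)],"yaw",np.degrees(np.arctan2(*(P[0]+P[1]-P[2]-P[3])[1::-1])))
box("rocker",(137,183),[(143,100),(237,80),(260,207),(167,226)])
box("bar",(278,192),[(162,82),(254,90),(242,222),(153,217)])
box("round",(155,115),[(137,113),(220,74),(272,190),(195,227)])
print("round top",ray(T,(205,150.5),.061), "scene",ray(S,(171+200/4,162+(408-300)/4),.061))
print("bar key",ray(T,(278+208/4,192+152/4),.050),"scene",ray(S,(336-50+208/4,191-38+130/4),.05))
print("rocker raised end mid",ray(T,(137+186/4,183+92/4),.062),"scene end",ray(S,(196+168/4,197+108/4),.062))
b=ray(S,(249.75,209),0);print("board foot",b,[ (z,proj(S,b+[0,0,z])) for z in(.06,.08,.1,.12)])
for p in [(365,237),(733,318),(725,360),(352,285)]: print("board",ray(T,(p[0]*.64,p[1]*.64),.1))
E
```

```text
rocker ctr [0.4347 0.1467 0.036 ] sides [np.float64(0.083), np.float64(0.062), np.float64(0.084), np.float64(0.061)] yaw 11.023115701948663
bar ctr [ 0.4067 -0.2175  0.036 ] sides [np.float64(0.086), np.float64(0.059), np.float64(0.085), np.float64(0.057)] yaw -6.825816188774808
round ctr [0.615  0.0975 0.036 ] sides [np.float64(0.087), np.float64(0.061), np.float64(0.086), np.float64(0.056)] yaw 25.07278458821749
round top [0.6153 0.0977 0.061 ] scene [0.6208 0.0967 0.061 ]
bar key [ 0.407 -0.218  0.05 ] scene [ 0.4004 -0.212   0.05  ]
rocker raised end mid [0.4726 0.1519 0.062 ] scene end [0.4501 0.1652 0.062 ]
board foot [0.5441 0.0444 0.    ] [(0.06, array([249.5551, 193.4523])), (0.08, array([249.4874, 188.0535])), (0.1, array([249.4183, 182.5407])), (0.12, array([249.3477, 176.9105]))]
board [0.6023 0.0213 0.1   ]
board [ 0.4656 -0.5433  0.1   ]
board [ 0.4019 -0.5256  0.1   ]
board [0.5262 0.0422 0.1   ]
```

>>> send_rows(plan="0.005 -0.005 -0.02 0 0 0 0; 0.025 -0.022 -0.03 0 0 0 0; 0.055 -0.05 -0.03 0 0 0 0; 0.085 -0.077 -0.03 0 0 0 0; 0.115 -0.104 -0.03 0 0 0 0; 0.145 -0.13 -0.03 0 0 0 0; 0.175 -0.157 -0.03 0 0 0 0; 0.205 -0.184 -0.03 0 0 0 0; 0.235 -0.211 -0.03 0 0 0 0; 0.265 -0.238 -0.03 0 0 0 0", grip_force=30)

```text
clock: 0.93
position: [0.3856, -0.2655, 0.2613]
tool_rot: [3.142, 0.0, 0.364]
force: [0.8, -0.7, -0.1]
grip_width: 0.0002
finger_force: 0.0
```

```bash
cat > go.py <<'E'
from h import *
import sys
def shift(P):
    s=observe(); r=R.from_euler("xyz",s["tool_rot"])
    print("t",round(s["clock"],2),"pos",s["position"].round(4),"rot",s["tool_rot"].round(3),"F",s["force"].round(1),"grip",round(s["grip_width"],4),"q",s["qpos"].round(2))
    print("shift",r.inv().apply(np.array(P)-s["position"]).round(4))
if __name__=="__main__": shift([float(a) for a in sys.argv[1:4]])
E
python3 go.py 0.459 0.152 0.12
```

```text
t 0.93 pos [ 0.3856 -0.2655  0.2613] rot [3.142 0.    0.364] F [ 0.8 -0.7 -0.1] grip 0.0002 q [ 0.63  0.24 -0.18  1.95  0.05  0.95 -0.79]
shift [ 0.2171 -0.3642  0.1412]
```

>>> send_rows(plan="0.01 -0.018 0 0 0 0 0; 0.03 -0.05 0 0 0 0 0; 0.05 -0.084 0 0 0 0 0; 0.07 -0.118 0 0 0 0 0; 0.09 -0.151 0 0 0 0 0; 0.11 -0.185 0.01 0 0 0 0; 0.13 -0.218 0.02 0 0 0 0; 0.15 -0.251 0.03 0 0 0 0; 0.17 -0.285 0.04 0 0 0 0; 0.19 -0.319 0.05 0 0 0 0")

```text
clock: 1.77
position: [0.4492, 0.1001, 0.2108]
tool_rot: [3.142, -0.0, 0.363]
force: [0.9, -0.6, 0.0]
grip_width: -0.0002
finger_force: 0.0
```

```bash
python3 go.py 0.459 0.152 0.10
```

```text
t 1.77 pos [0.4492 0.1001 0.2108] rot [ 3.142 -0.     0.363] F [ 0.9 -0.6  0. ] grip -0.0002 q [-0.    0.31 -0.42  2.02  0.17  0.84 -1.73]
shift [ 0.0276 -0.045   0.1108]
```

>>> send_rows(plan="0.01 -0.017 0.03 0 0 0 0; 0.02 -0.035 0.05 0 0 0 0; 0.028 -0.045 0.08 0 0 0 0; 0.028 -0.045 0.1 0 0 0 0; 0.028 -0.045 0.11 0 0 0 0; 0.028 -0.045 0.11 0 0 0 0")

```text
clock: 2.27
position: [0.4584, 0.1499, 0.0995]
tool_rot: [-3.142, 0.004, 0.364]
force: [-0.6, -0.4, 0.3]
grip_width: -0.0
finger_force: 0.0
```

```bash
python3 - <<'E'
from h import *
from go import shift
shift([.459,.152,.065])
f=imaging.grab_frame("wrist"); im=f["color"][:,:,::-1].copy(); t=imaging.grab_frame("top")["color"][:,:,::-1]
M=np.linalg.inv(f["tool_from_camera"])
def pt(p):
    c=(M@np.r_[p,1])[:3]; return f["fx"]*c[0]/c[2]+f["cx"],f["fy"]*c[1]/c[2]+f["cy"]
a=pt([0,0,.04]); b=pt([0,0,.0]); print("tip",b,"below",a)
cv2.imwrite("pics/w1.png",np.hstack([cv2.resize(im,(400,300)),cv2.resize(t[170:260,130:250],(400,300),interpolation=cv2.INTER_CUBIC)]))
E
```

```text
t 2.27 pos [0.4584 0.1499 0.0995] rot [-3.142  0.004  0.364] F [-0.6 -0.4  0.3] grip -0.0 q [-0.16  0.52 -0.36  2.06  0.31  0.61 -1.94]
shift [ 0.0014 -0.0018  0.0345]
tip (np.float64(257.723862732998), np.float64(238.2836671448214)) below (np.float64(257.9364069991581), np.float64(213.05600576333364))
```

View pics/w1.png

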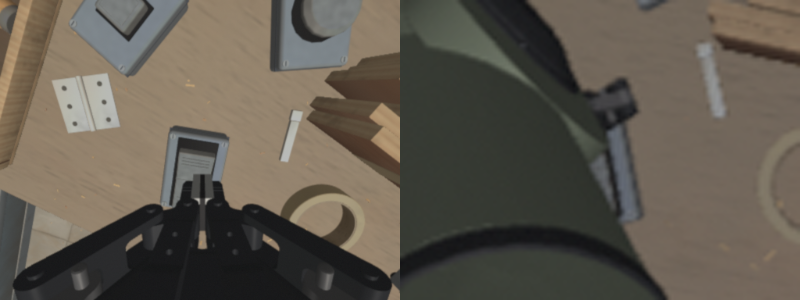

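The wrist view shows the raised, ribbed half of the rocker at about (196,160). The fingertip will land at about (201,166), roughly 5 mm right of the plate's middle. I'll shift slightly and press.

>>> send_rows(plan="0.004 -0.005 0.015 0 0 0 0; 0.004 -0.005 0.03 0 0 0 0; 0.004 -0.005 0.038 0 0 0 0; 0.004 -0.005 0.042 0 0 0 0; 0.004 -0.005 0.046 0 0 0 0; 0.004 -0.005 0.05 0 0 0 0; 0.004 -0.005 0.052 0 0 0 0; 0.004 -0.005 0.053 0 0 0 0; 0.004 -0.005 0.053 0 0 0 0")

```text
clock: 3.12
position: [0.4615, 0.1564, 0.0484]
tool_rot: [3.142, 0.0, 0.364]
force: [0.2, 0.8, 0.2]
grip_width: 0.0001
finger_force: 0.6
```

>>> send_rows(plan="0 0 0.001 0 0 0 0; 0 0 0.002 0 0 0 0; 0 0 0.003 0 0 0 0; 0 0 0.004 0 0 0 0; 0 0 0.004 0 0 0 0")

```text
clock: 3.53
position: [0.4619, 0.1566, 0.0464]
tool_rot: [3.14, -0.002, 0.364]
force: [-12.3, -4.6, 64.1]
grip_width: 0.0
finger_force: 31.9
```

>>> send_rows(plan="0 0 0 0 0 0 0; 0 0 -0.01 0 0 0 0; 0 0 -0.03 0 0 0 0; -0.02 0 -0.06 0 0 0 0; -0.04 0 -0.09 0 0 0 0; -0.04 0 -0.1 0 0 0 0; -0.04 0 -0.1 0 0 0 0")

```text
clock: 4.12
position: [0.4246, 0.1421, 0.1466]
tool_rot: [3.141, -0.003, 0.363]
force: [1.3, 0.5, 0.2]
grip_width: -0.0001
finger_force: 0.0
```

```bash
python3 - <<'E'
from h import *
from go import shift
shift([.616,.0975,.12])
f=imaging.grab_frame("wrist"); im=f["color"][:,:,::-1].copy()
s=observe(); r=R.from_euler("xyz",s["tool_rot"])
def pt(P):
    c=(np.linalg.inv(f["tool_from_camera"])@np.r_[r.inv().apply(np.array(P)-s["position"]),1])[:3]; return f["fx"]*c[0]/c[2]+f["cx"],f["fy"]*c[1]/c[2]+f["cy"]
p=pt([.616,.0975,.061]); print(p)
cv2.drawMarker(im,tuple(int(v) for v in p),(0,0,255),0,10)
s1=imaging.grab_frame("scene")["color"][:,:,::-1]
cv2.imwrite("pics/w2.png",np.hstack([cv2.resize(im,(400,300)),cv2.resize(s1[190:270,190:297],(400,300),interpolation=cv2.INTER_CUBIC)]))
E
```

```text
t 4.12 pos [0.4246 0.1421 0.1466] rot [ 3.141e+00 -3.000e-03  3.630e-01] F [1.3 0.5 0.2] grip -0.0001 q [-0.13  0.4  -0.41  2.12  0.25  0.67 -1.91]
shift [0.163  0.1097 0.0271]
(np.float64(409.3294869725087), np.float64(-19.290575309458774))
```

View pics/w2.png

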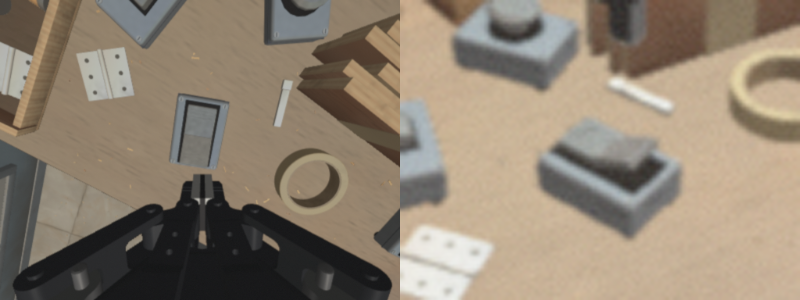

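The scene crop shows the rocker over: its near half is up, its far half is level, and the box hasn't moved. The round button is next.

>>> send_rows(plan="0.02 0.014 0 0 0 0 0; 0.047 0.032 0 0 0 0 0; 0.077 0.052 0 0 0 0 0; 0.107 0.072 0 0 0 0 0; 0.135 0.092 0 0 0 0 0; 0.155 0.105 0.015 0 0 0 0; 0.163 0.11 0.035 0 0 0 0; 0.163 0.11 0.047 0 0 0 0; 0.163 0.11 0.047 0 0 0 0")

```text
clock: 4.97
position: [0.6135, 0.0972, 0.0929]
tool_rot: [-3.14, 0.006, 0.364]
force: [-0.2, 0.4, -1.2]
grip_width: 0.0005
finger_force: 0.0
```

```bash
python3 - <<'E'
from h import *
from go import shift
shift([.616,.0975,.062])
f=imaging.grab_frame("wrist"); im=f["color"][:,:,::-1].copy()
M=np.linalg.inv(f["tool_from_camera"])
c=(M@np.r_[0,0,.038,1])[:3]; p=(f["fx"]*c[0]/c[2]+f["cx"],f["fy"]*c[1]/c[2]+f["cy"]); print(p,f["fx"]/c[2])
cv2.drawMarker(im,tuple(int(v) for v in p),(0,0,255),0,10)
cv2.imwrite("pics/w3.png",im)
E
```

```text
t 4.97 pos [0.6135 0.0972 0.0929] rot [-3.14   0.006  0.364] F [-0.2  0.4 -1.2] grip 0.0005 q [-0.02  0.7  -0.34  1.7   0.31  0.8  -1.71]
shift [0.0026 0.0007 0.0308]
(np.float64(257.9289457651222), np.float64(214.077479798916)) 1367.832794334207
```

View pics/w3.png

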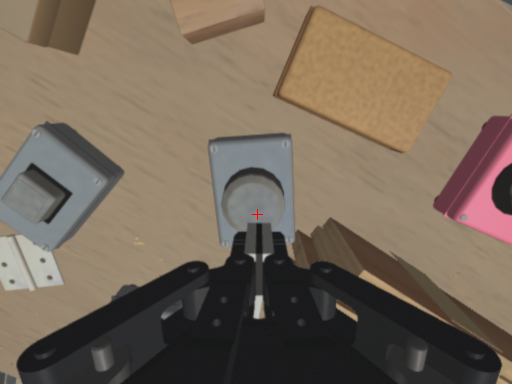

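The button head is centred at about (253,200) and the projected tip is at (258,214). I'll shift 8 mm forward and 3 mm left, then press.

>>> send_rows(plan="0.008 -0.003 0.015 0 0 0 0; 0.008 -0.003 0.027 0 0 0 0; 0.008 -0.003 0.031 0 0 0 0; 0.008 -0.003 0.034 0 0 0 0; 0.008 -0.003 0.037 0 0 0 0; 0.008 -0.003 0.04 0 0 0 0; 0.008 -0.003 0.042 0 0 0 0; 0.008 -0.003 0.042 0 0 0 0")

```text
clock: 5.68
position: [0.6219, 0.103, 0.0554]
tool_rot: [3.142, 0.0, 0.364]
force: [-0.4, -0.0, 1.8]
grip_width: -0.0001
finger_force: 0.6
```

>>> send_rows(plan="0 0 0.001 0 0 0 0; 0 0 0.002 0 0 0 0; 0 0 0.003 0 0 0 0; 0 0 0.004 0 0 0 0; 0 0 0.0045 0 0 0 0; 0 0 0.0045 0 0 0 0")

```text
clock: 6.18
position: [0.6222, 0.1031, 0.0516]
tool_rot: [3.141, -0.0, 0.364]
force: [-6.7, -0.9, 17.1]
grip_width: 0.0002
finger_force: 8.6
```

>>> send_rows(plan="0 0 0.0005 0 0 0 0; 0 0 0.001 0 0 0 0; 0 0 0.001 0 0 0 0")

```text
clock: 6.43
position: [0.6224, 0.1031, 0.0514]
tool_rot: [3.141, -0.001, 0.364]
force: [-10.9, -1.4, 30.5]
grip_width: -0.0002
finger_force: 15.4
```

>>> send_rows(plan="0 0 -0.005 0 0 0 0; 0 0 -0.025 0 0 0 0; 0 0 -0.05 0 0 0 0; 0 0 -0.085 0 0 0 0; -0.01 0.007 -0.115 0 0 0 0; -0.032 0.022 -0.135 0 0 0 0; -0.06 0.041 -0.14 0 0 0 0; -0.09 0.062 -0.14 0 0 0 0; -0.12 0.082 -0.14 0 0 0 0; -0.15 0.103 -0.14 0 0 0 0")

```text
clock: 7.27
position: [0.5175, -0.0477, 0.1899]
tool_rot: [3.141, -0.001, 0.364]
force: [0.9, -0.7, 0.7]
grip_width: -0.0003
finger_force: 0.0
```

>>> send_rows(plan="-0.03 0.021 0 0 0 0 0; -0.06 0.042 0 0 0 0 0; -0.09 0.063 0 0 0 0 0; -0.12 0.083 0 0 0 0 0; -0.145 0.1 0 0 0 0 0; -0.162 0.112 0 0 0 0 0; -0.169 0.116 0.02 0 0 0 0; -0.169 0.116 0.05 0 0 0 0; -0.169 0.116 0.075 0 0 0 0; -0.169 0.116 0.075 0 0 0 0")

```text
clock: 8.1
position: [0.4, -0.2145, 0.1115]
tool_rot: [-3.138, 0.003, 0.364]
force: [-1.7, 1.0, -0.7]
grip_width: -0.0001
finger_force: 0.0
```

```bash
python3 - <<'E'
from h import *
from go import shift
shift([.404,-.215,.055])
f=imaging.grab_frame("wrist"); im=f["color"][:,:,::-1].copy(); shift([.404,-.215,.055])
M=np.linalg.inv(f["tool_from_camera"]); s=observe()
c=(M@np.r_[0,0,s["position"][2]-.05,1])[:3]; p=(f["fx"]*c[0]/c[2]+f["cx"],f["fy"]*c[1]/c[2]+f["cy"]); print(p)
cv2.drawMarker(im,tuple(int(v) for v in p),(0,0,255),0,10)
S1=imaging.grab_frame("scene")["color"][:,:,::-1]
cv2.imwrite("pics/w4.png",np.hstack([cv2.resize(im,(400,300)),cv2.resize(S1[140:260,180:340],(400,300),interpolation=cv2.INTER_CUBIC)]))
E
```

```text
t 8.1 pos [ 0.4    -0.2145  0.1115] rot [-3.138e+00  3.000e-03  3.640e-01] F [-1.7  1.  -0.7] grip -0.0001 q [ 0.61  0.46 -0.31  2.13  0.24  0.59 -1.09]
shift [0.0037 0.0021 0.0565]
t 8.15 pos [ 0.4009 -0.2146  0.1136] rot [-3.139e+00  2.000e-03  3.640e-01] F [0.3 0.8 0.7] grip -0.0001 q [ 0.61  0.46 -0.31  2.12  0.24  0.6  -1.08]
shift [0.0029 0.0016 0.0586]
(np.float64(258.03034808915993), np.float64(202.32059155864854))
```

View pics/w4.png

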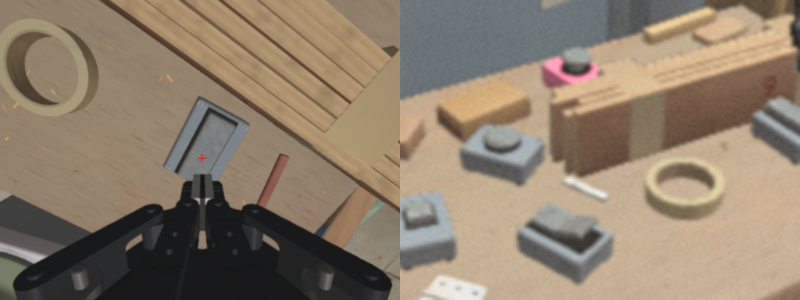

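The button is in. The tip projects onto the bar key at (202,158), so I'll move a little toward the key's centre and press.

>>> send_rows(plan="0.008 0.004 0.02 0 0 0 0; 0.008 0.004 0.045 0 0 0 0; 0.008 0.004 0.058 0 0 0 0; 0.008 0.004 0.062 0 0 0 0; 0.008 0.004 0.066 0 0 0 0; 0.008 0.004 0.07 0 0 0 0; 0.008 0.004 0.0715 0 0 0 0; 0.008 0.004 0.0715 0 0 0 0; 0.008 0.004 0.0715 0 0 0 0")

```text
clock: 8.95
position: [0.4115, -0.2162, 0.0441]
tool_rot: [3.14, -0.001, 0.364]
force: [2.1, 0.5, 4.2]
grip_width: 0.0001
finger_force: 2.1
```

>>> send_rows(plan="0 0 0.001 0 0 0 0; 0 0 0.002 0 0 0 0; 0 0 0.003 0 0 0 0; 0 0 0.0035 0 0 0 0; 0 0 0.0035 0 0 0 0; 0 0 0.0035 0 0 0 0")

```text
clock: 9.45
position: [0.4116, -0.2163, 0.0413]
tool_rot: [3.14, -0.001, 0.364]
force: [-3.5, 3.9, 44.1]
grip_width: 0.0004
finger_force: 21.9
```

>>> send_rows(plan="0 0 -0.0005 0 0 0 0; 0 0 -0.0005 0 0 0 0; 0 0 -0.0005 0 0 0 0; 0 0 -0.0005 0 0 0 0")

```text
clock: 9.78
position: [0.4116, -0.2163, 0.0415]
tool_rot: [3.14, -0.001, 0.364]
force: [-2.5, 3.1, 33.1]
grip_width: 0.0003
finger_force: 16.9
```

```bash
python3 -c "
from workcell import bot
print(bot.job_done())"
```

```text
the job is handed in; nothing more can be done
None
```

I pressed the rocker over, pushed the round button in, and handed the job in at 9.8 s with the fingers still holding the bar key down at about 33 N; no verdict came back. I kept clear of the square key, and none of the boxes had visibly moved when I last looked.

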